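# Take the catalogue picture of a bronze pot

### The arm

A 6-joint arm with a two-finger parallel gripper is mounted at the origin on the work surface. World frame = base frame: x ahead of the robot, y to its left, z up, the work surface at z = 0. Lengths are in m, angles in rad, forces in N, time in s.
With the tool pointing down it reaches from about 0.35 to 0.775 m from the base axis. Payload 7.3 kg.
Tool frame: the origin (TCP) lies at the centre of the arm's flange, where the gripper is bolted on; the fingertips stand 178 mm ahead of it and the grasp point (between the pads) lies 159 mm ahead of it; z points along the fingers, y is the line along which they close (so a half turn about z gives the same grasp; the last joint's range is limited). The gripper opens to 92 mm and grips with 3 to 60 N. Pads are 19 mm wide; open, the fingers measure 130 mm over their backs; the gripper's body (75 mm by 190 mm) begins 47 mm behind the grasp point.
Start: joints at [1.068, 0.342, 1.524, -0, 1.275, -0.146], TCP at [0.183, 0.492, 0.405] pointing down, gripper open.
Joint ranges: [-2.53, 2.53], [-0.77, 2.02], [0.04, 2.7], [-1, 4.14], [0.28, 2.66], [-3.11, 3.11]. Speed limits (rad/s): [2.57, 2.57, 3.14, 3.14, 3.14, 3.14].

### API

Orientations are given as [roll, pitch, yaw] about the fixed x, y, z axes, in that order (R = Rz(yaw) Ry(pitch) Rx(roll)).
In Python, from cell import telemetry, vision, ticket gives the robot as it stands.
- The arm moves only by the shell command python3 -m crank 'ROWS' [FORCE]. ROWS is JSON, a list of rows, each a list of 5 numbers: the gripper command: -1 is shut, 1 is fully open, values between are in proportion, then the shift along the tool's x, y, z in mm, then the turn about the tool's z in rad. In form: [[fingers, dx, dy, dz, roll], ...]. A call has 1 to 12 rows; each row is the pose to reach, as a shift and turn from the pose commanded when the call began, along the tool's axes at that moment; what a row does not reach only later rows make up. A row lasts 1/12 s, in which the tool goes at most 41.7 mm and 7.16 degrees, less where a joint would pass 70% of its speed; a pose out of reach is approached as far as the arm can. A call with a gripper value outside its range is refused whole. The fingers move at their own pace and stop on an object; FORCE is the grip in N (left out, the last holds). Time passes only in rows, so rows that repeat a pose let the fingers close. It gives the time, the measured TCP pose, the force, the opening and the grip force at its end, in the units of the state.
- telemetry.observe(): the state, without advancing time (a new reading comes with each control period).
- vision.read_camera(name): name is "side" or "top"; returns (picture, depth): 400x640x3 uint8, red, green, blue; 400x640 float32, m along the optical axis (not along the pixel's ray), 0 where there is no reading.
- vision.get_calibration(name): a dict with "camera_matrix" (3x3 intrinsics, pixels), "dist" ([k1, k2, p1, p2, k3] as OpenCV has them; the pictures are not rectified), "rvec" (rotation vector, rad) and "tvec" (3), from world to camera coordinates, as OpenCV has them. Camera axes: x right, y down, z forward; pixel columns grow to the right and rows downward; lengths in m; the calibration is good to about 2 mm. A picture is of the moment at which its call begins. get_calibration takes no time and is no camera call.
- ticket.hand_in(): hands the job in; it is judged then, once.
The state is a dict: "time": time; "qpos": joint angles; "qvel": joint speeds; "joint_efforts": joint torques, N m; "tool_pos": TCP position; "tool_rot": TCP orientation; "contact_force": force on the tool from outside, world axes, zero at the start; "torque": the same for the moment, N m; "opening": finger opening in m; "grip_force": force on a finger pad.
Only numpy, scipy, OpenCV 4.12 (cv2) and the standard library are available. Lean on these libraries where they do the work, as an engineer would, in place of code of your own. Each camera call takes 0.05 s, during which the arm holds its last target. There are 200 camera calls.

### The job

Take the catalogue picture of the bronze pot, using only the fingertips on the switches of the wooden board, in this order: push the raised end of the rocker fully over to switch the lamps on, then press the long bar key fully down (it stays down) to start the turntable, and last press the round key of the shutter puck fully down, hold it there for about half a second and let it spring back up. Leave the small square key (it wipes the pictures) alone throughout, and do not lift or shift the loose puck, the pot or the other things on the counter.

Things in the scene. Friction and masses are not known exactly. Their poses are not given: they have to be found in the camera images.
- board: wooden control board, 150 x 430 x 12 mm, fixed flat on the counter; origin at the centre of its underside, y along its length, z up. The four switch units, all in dark grey steel with white keys, stand on its top (12 mm above the counter) in a row about 100 mm apart, in any order
- power (a joint): lamp rocker: tilt of a white two-winged paddle (64 x 30 mm, shallow V seen from the side) in a dark grey box 70 x 56 x 30 mm with a black cheek along each long side of the paddle. -0.22 rad = off: the on-end stands up at 0.44 rad and the other wing lies level; +0.22 = on: the on-wing lies level, 49 mm above the counter. Stiff, stays where it is left; pushing the on-end takes about 2 to 4 N. Starts at -0.22 to -0.17
- power_on (a point): point on the top face of the rocker's on-wing (the raised one at the start), 17 mm from the hinge along a wing 32 mm long and 30 mm wide; x points from the hinge towards this end (tilting with the paddle), y lies along the hinge, z up. The hinge line lies 49 mm above the counter; off, this point stands about 56 mm above the counter and the wing's tip about 63 mm; on, both are at 49 mm
- turn (a joint): turntable key: travel of the long white bar key (74 x 20 mm) on a dark grey box 92 x 46 x 30 mm; 0 = up, 0.006 m = fully down, where it stays (friction 3 N, no spring). Starts at 0 to 0.001
- turn_top (a point): centre of the bar key's top face, 53 mm above the counter when up, 11 mm above its box; x along the bar, z up
- shutter (a joint): shutter key: travel of the round white key (38 mm across) in the loose dark grey puck; 0 = up, 0.006 m = fully down, sprung (1.5 N to start, 5 N fully down), comes back up when released
- shutter_top (a point): centre of the round key's top face, 52 mm above the counter when up, 10 mm above the puck's top; z up
- puck: the shutter puck: loose dark grey disc 74 mm across and 30 mm high, 0.2 to 0.4 kg, standing on the board; origin at the centre of its underside, z up
- wipe (a joint): square key, to be left alone: travel of the small white key (22 mm square) on a dark grey box 60 x 60 x 30 mm; 0 = up, 0.006 m = down, sprung
- wipe_top (a point): centre of the square key's top face, 52 mm above the counter; z up
- pot: bronze pot with studs, 126 mm across and 150 mm high, loose on the white turntable (220 mm across, 28 mm high) at the left of the counter; origin at the centre of its underside
- loupe: brass loupe lying on the counter on the robot's side of the board: disc 60 mm across, 10 mm high, at its origin, with a wooden handle reaching 113 mm along +x of the body
- brush: dusting brush, 170 mm long, lying on the counter beyond the board; x along it
- jar: small blue ceramic jar, 54 mm across and 52 mm high, standing on the counter beyond the board; origin at the centre of its underside
Things that resemble listed ones, but are neither listed nor needed, are in the scene too. Leave any turquoise look-alike of the puck alone.

How it is judged:
By the outcome, as a careful person would: the job done as asked, in the order asked, and still so for the second after the job is handed in, with the robot touching nothing.
It also fails if it takes over 43 s, if anything falls off the work surface, if the arm or the gripper's body presses on something with over 40 N, if the wrist force passes 120 N, or if a joint passes its speed limit or range.

## Working session

There is one attempt and no reset: what is moved stays moved. The work goes in short steps, Python scripts to look and compute and a shell command to move; the robot and the scene stay as the last step left them, time stands still between calls to the robot, and variables do not carry over. Pictures are saved under pics/ and viewed, at most 10 in all, crops included, and the job is handed in when it is done.

```bash
mkdir -p pics
cat > h.py <<'E'
import numpy as np,cv2
from cell import telemetry,vision,ticket
def snap(n):
    p,d=vision.read_camera(n); np.savez(f'/tmp/{n}.npz',p=p,d=d); return p,d
def load(n):
    z=np.load(f'/tmp/{n}.npz'); return z['p'],z['d']
def world(n,uv,z):
    c=vision.get_calibration(n);K=np.array(c['camera_matrix'],float);D=np.array(c['dist'],float)
    R=cv2.Rodrigues(np.array(c['rvec'],float))[0];t=np.array(c['tvec'],float).ravel()
    q=cv2.undistortPoints(np.array(uv,float).reshape(-1,1,2),K,D).reshape(-1,2)
    r=np.c_[q,np.ones(len(q))]; z=np.asarray(z,float).reshape(-1,1)
    return (r*z-t)@R
E
python3 - <<'E'
from h import *
for n in('top','side'):
    p,d=snap(n); cv2.imwrite(f'pics/{n}1.png',p[:,:,::-1])
    print(d.min(),d.max())
s=telemetry.observe();print(s)
E
```

```text
0.0 1.8838009
0.0 3.2389073
{'time': 0.1, 'qpos': array([ 1.06799719e+00,  3.42624379e-01,  1.52490765e+00,  1.99571403e-06,
        1.27539758e+00, -1.45982311e-01]), 'qvel': array([ 0.00072888, -0.00068442, -0.00197023,  0.00102285, -0.00101463,
       -0.00082438]), 'joint_efforts': array([ 2.27566947e-03, -4.32002735e+01, -2.44695640e+01,  7.19273603e-02,
        5.26035635e-02, -1.53319439e-05]), 'tool_pos': array([0.18329034, 0.49183616, 0.40413401]), 'tool_rot': array([-3.14027019e+00, -1.96367906e-04,  2.78477512e+00]), 'contact_force': array([-0.11590541, -0.28086549, -0.28637275]), 'torque': array([-0.00826871,  0.02853741,  0.00172632]), 'grip_force': 0.0, 'opening': 0.09147935827133365}
```

View pics/top1.png

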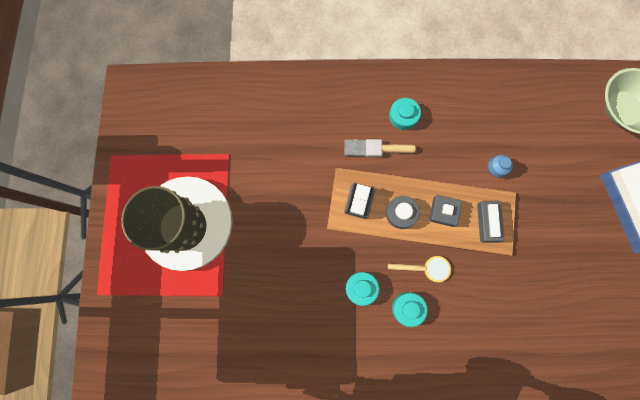

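View pics/side1.png

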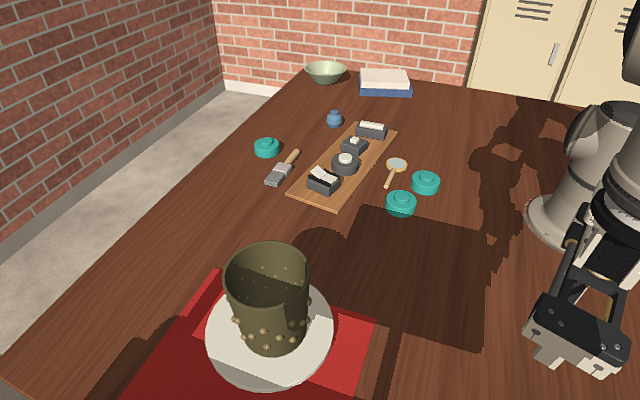

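The top view shows the board at about (423,212). From left to right it carries the rocker (360,200), the dark grey puck with the round key (403,212), the square wipe key (447,210) and the long bar key (491,221). The three turquoise discs at (405,113), (362,289) and (410,310) are look-alikes off the board, so the grey puck on the board is the one meant. I'll measure next and confirm in one crop.

```bash
cat > m.py <<'E'
from h import *
p,d=load('top')
v,u=np.mgrid[0:400,0:640]
W=world('top',np.c_[u.ravel(),v.ravel()],d.ravel()).reshape(400,640,3)
# white keys
hsv=cv2.cvtColor(p,cv2.COLOR_RGB2HSV)
m=((hsv[...,1]<50)&(hsv[...,2]>120)&(d>0)).astype(np.uint8)
m[:165]=0;m[258:]=0;m[:,:325]=0;m[:,520:]=0
n,l,st,c=cv2.connectedComponentsWithStats(m)
for i in range(1,n):
    if st[i,4]<15: continue
    q=W[l==i]; uv=np.argwhere(l==i)[:,::-1]
    print(st[i],c[i].round(1),'mean',q.mean(0).round(4),'med z',np.median(q[:,2]).round(4), 'zmin/max',q[:,2].min().round(4),q[:,2].max().round(4))
    (cx,cy),(w,h),a=cv2.minAreaRect((q[:,:2]*1000).astype(np.float32)); 
    e=np.linalg.eigh(np.cov(q[:,:2].T))[1][:,1]
    print('  rect',round(cx,1),round(cy,1),round(w,1),round(h,1),round(a,1),'axis',e.round(3))
print('board z', W[190,390], W[240,420], 'table',W[270,480])
# rocker profile
for vv in range(180,222,2): print(vv,[(int(1000*W[vv,uu,2])) for uu in range(344,378,2)])
cr=cv2.resize(p[165:260,325:520],None,fx=4,fy=4,interpolation=cv2.INTER_CUBIC)
ps,_=load('side')
cs=cv2.resize(ps[155:205,290:390],(800,400)[0:2],interpolation=cv2.INTER_CUBIC)[:, :]
cs=cv2.resize(cs,(400,200)); out=np.zeros((590,780,3),np.uint8); out[:380]=cr; out[385:585,:400]=cs
cv2.imwrite('pics/crop1.png',out[:,:,::-1])
E
python3 m.py
```

```text
[349 184   4  12  15] [350.6 189.6] mean [0.6284 0.1087 0.0423] med z 0.0422 zmin/max 0.039 0.045
  rect 628.4 108.7 2.2 26.2 75.4 axis [-0.965  0.261]
[350 184  21  32 417] [359.8 199.4] mean [0.6036 0.089  0.052 ] med z 0.0506 zmin/max 0.0378 0.0656
  rect 604.9 88.6 32.0 65.8 74.6 axis [-0.962  0.272]
[432 195   6  24  36] [434.8 206.1] mean [ 0.5896 -0.0803  0.0416] med z 0.0413 zmin/max 0.039 0.0462
  rect 588.3 -80.4 3.7 54.1 76.4 axis [-0.97   0.244]
[345 197   5  13  15] [347.1 202.5] mean [0.5986 0.117  0.042 ] med z 0.0423 zmin/max 0.0381 0.0459
  rect 597.1 117.5 2.4 28.4 72.8 axis [-0.957  0.292]
[388 202  25  24 341] [400.8 212. ] mean [ 0.5754 -0.0019  0.0487] med z 0.0511 zmin/max 0.0388 0.0567
  rect 576.4 -1.7 41.9 56.5 34.3 axis [-0.461  0.887]
[441 203  13  13 135] [446.9 209.2] mean [ 0.5809 -0.1048  0.0491] med z 0.0508 zmin/max 0.04 0.0557
  rect 582.8 -105.5 24.4 27.9 83.9 axis [-0.908 -0.419]
[481 202   5  38  61] [483.4 221.5] mean [ 0.5539 -0.1876  0.0412] med z 0.0413 zmin/max 0.0381 0.0444
  rect 556.5 -187.2 83.5 4.2 1.0 axis [-1.    -0.012]
[487 204  14 
[... 1104 characters left out ...]
9, 49, 51, 50, 51, 49, 46, 54, 41, 11, 10, 14]
204 [14, 42, 49, 49, 50, 50, 49, 50, 47, 47, 49, 51, 50, 42, 11, 12, 11]
206 [12, 38, 50, 50, 49, 51, 48, 49, 48, 50, 49, 52, 40, 41, 13, 16, 14]
208 [13, 41, 50, 41, 49, 52, 49, 49, 50, 48, 42, 50, 41, 10, 10, 12, 11]
210 [38, 43, 51, 50, 50, 50, 48, 49, 49, 47, 50, 52, 41, 12, 14, 11, 12]
212 [24, 37, 40, 41, 43, 49, 50, 49, 53, 47, 52, 50, 40, 11, 11, 10, 10]
214 [11, 13, 17, 26, 32, 39, 37, 37, 44, 46, 49, 41, 38, 13, 10, 13, 8]
216 [10, 13, 12, 10, 11, 13, 19, 26, 33, 37, 40, 43, 13, 13, 13, 14, 15]
218 [13, 10, 12, 13, 14, 13, 13, 12, 12, 13, 24, 20, 13, 13, 8, 12, 10]
220 [13, 12, 10, 14, 10, 11, 9, 13, 14, 10, 15, 11, 12, 11, 12, 15, 13]
```

View pics/crop1.png

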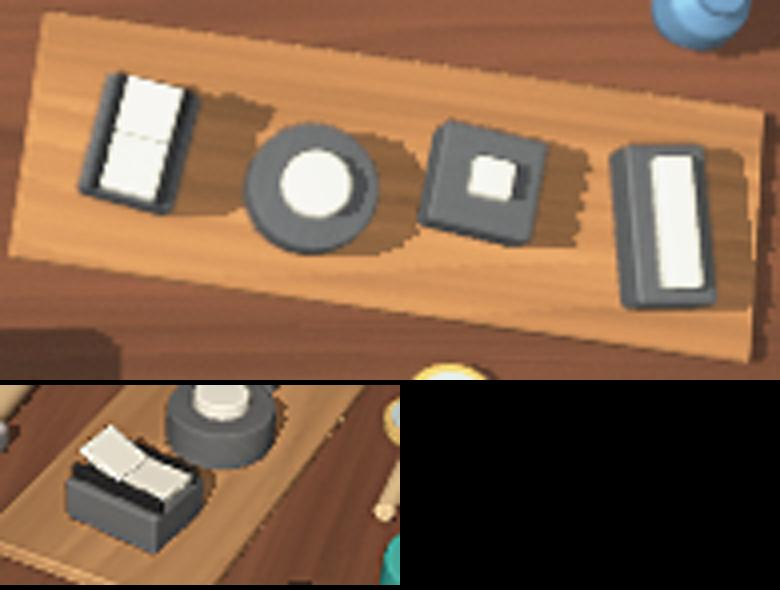

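The crop confirms the layout. The rocker's raised wing is the far (+x) one, with its crease near top pixel (359,198). The round key of the grey puck is at about (404,211), the wipe key at (448,210) and the bar key at (494,220). Next I'll compute clean centres on the known height planes and the shifts in tool axes.

```bash
cat > m2.py <<'E'
from h import *
p,d=load('top')
def plane(uv,z):  # pixel ray hit with height z
    a=world('top',uv,np.ones(len(uv)));b=world('top',uv,2*np.ones(len(uv)))
    t=(z-a[:,2])/(b-a)[:,2]; return a+t[:,None]*(b-a)
hsv=cv2.cvtColor(p,cv2.COLOR_RGB2HSV)
print('V at bar',p[220,493],'side',p[220,483])
m=((p.min(2)>195)).astype(np.uint8)
m[:165]=0;m[258:]=0;m[:,:325]=0;m[:,520:]=0
n,l,st,c=cv2.connectedComponentsWithStats(m)
for i in range(1,n):
    if st[i,4]<60: continue
    uv=np.argwhere(l==i)[:,::-1].astype(float)
    q=plane(uv,0.052)[:,:2]*1000
    (cx,cy),(w,h),a=cv2.minAreaRect(q.astype(np.float32)); e=np.linalg.eigh(np.cov(q.T))[1][:,1]
    print(st[i],c[i].round(1),'mean',q.mean(0).round(1),'rect',[round(x,1) for x in(cx,cy,w,h,a)],'axis',e.round(3))
print('crease', plane(np.array([[325+139/4,165+134/4]]),0.049))
# grey box rocker: points 30..80mm high
v,u=np.mgrid[175:225,338:382]
q=world('top',np.c_[u.ravel(),v.ravel()],d[175:225,338:382].ravel()); q=q[(q[:,2]>.036)&(q[:,2]<.08)]
print('rocker box',cv2.minAreaRect((q[:,:2]*1000).astype(np.float32)))
E
python3 m2.py
```

```text
V at bar [246 246 242] side [138 140 139]
[350 184  20  31 381] [359.9 198.9] mean [604.9  88.9] rect [605.1, 88.8, 30.2, 64.1, 74.3] axis [-0.963  0.268]
[395 203  17  16 215] [403.4 210.4] mean [578.2  -7.1] rect [578.2, -6.3, 35.7, 33.7, 89.7] axis [-0.551  0.835]
[442 204  12  11  97] [447.5 208.9] mean [ 581.3 -105.3] rect [581.4, -105.4, 22.5, 21.0, 77.4] axis [0.224 0.975]
[488 204  12  33 325] [493.7 220. ] mean [ 555.7 -206.4] rect [556.0, -206.4, 71.6, 22.1, 0.1] axis [-1.    -0.002]
crease [[0.6063551  0.08892118 0.049     ]]
rocker box ((605.3663330078125, 89.80477905273438), (55.91767501831055, 69.68375396728516), 74.3945083618164)
```

```bash
python3 -m crank '[[-1,-37,-15,0,0.12],[-1,-75,-30,0,0.24],[-1,-112,-45,5,0.37],[-1,-150,-61,10,0.49],[-1,-187,-76,15,0.62],[-1,-225,-91,20,0.74],[-1,-262,-106,25,0.86],[-1,-300,-121,30,0.99],[-1,-337,-137,40,1.11],[-1,-375,-152,50,1.24],[-1,-412,-167,60,1.36],[-1,-450,-182,70,1.486]]' 20
cat > go.py <<'E'
import sys
from h import *
from scipy.spatial.transform import Rotation as Ro
s=telemetry.observe(); R=Ro.from_euler('xyz',s['tool_rot']).as_matrix()
t=np.array([float(a) for a in sys.argv[1:4]])+[0,0,178]   # wanted fingertip mm
print(s['time'],s['tool_rot'].round(4),'tip',(s['tool_pos']*1000-[0,0,178]).round(1),'F',s['contact_force'].round(1),'shift',(R.T@(t-s['tool_pos']*1000)).round(1),'tip via R',(s['tool_pos']*1000+178*R[:,2]).round(1))
E
python3 go.py 630 82 80
```

```text
time: 1.1
tool_pos: [0.5422, 0.1628, 0.334]
tool_rot: [-3.141, 0.0, 1.293]
contact_force: [1.8, 0.4, 0.9]
opening: 0.0162
grip_force: 0.0
1.1 [-3.1409e+00  1.0000e-04  1.2933e+00] tip [542.2 162.8 156. ] F [1.8 0.4 0.9] shift [-53.6 106.6  75.9] tip via R [542.1 162.8 156. ]
```

```bash
python3 -m crank '[[-1,-18,35,20,0],[-1,-36,70,40,0],[-1,-53.5,106.5,65,0],[-1,-53.5,106.5,75,0],[-1,-53.5,106.5,75,0],[-1,-53.5,106.5,75,0]]'
python3 go.py 630 82 70
python3 - <<'E'
from h import *
p,d=snap('side');cv2.imwrite('pics/side2.png',cv2.resize(p[100:220,260:420],None,fx=4,fy=4)[:,:,::-1])
E
```

```text
time: 1.6
tool_pos: [0.6291, 0.0841, 0.2584]
tool_rot: [-3.138, 0.001, 1.299]
contact_force: [0.7, 0.3, 0.1]
opening: 0.0004
grip_force: 0.0
1.6 [-3.1380e+00  7.0000e-04  1.2986e+00] tip [629.1  84.1  80.4] F [0.7 0.3 0.1] shift [-1.8  1.4 10.4] tip via R [628.5  84.1  80.4]
```

View pics/side2.png

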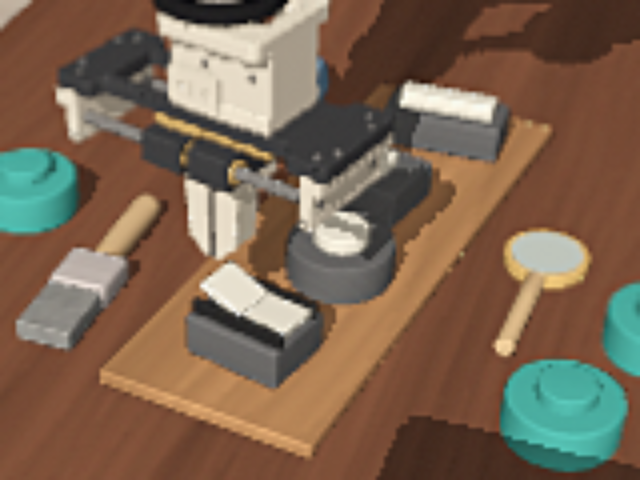

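The side view shows the closed fingers in line with the rocker, with their tips above the raised wing tip (225,280 in the crop). The gripper's body is well clear of everything. I'll push down in steps.

```bash
python3 -m crank '[[-1,-1.5,0,5,0],[-1,-1.5,0,10,0],[-1,-1.5,0,14,0],[-1,-1.5,0,18,0],[-1,-1.5,0,22,0],[-1,-1.5,0,26,0],[-1,-1.5,0,29,0],[-1,-1.5,0,31,0],[-1,-1.5,0,32,0],[-1,-1.5,0,32,0]]'
python3 go.py 630 82 48
```

```text
time: 2.48
tool_pos: [0.6291, 0.083, 0.2276]
tool_rot: [-3.141, -0.0, 1.3]
contact_force: [0.6, -0.9, 0.8]
opening: 0.0005
grip_force: 0.4
2.4833 [-3.1413 -0.      1.2997] tip [629.1  83.   49.6] F [ 0.6 -0.9  0.8] shift [-0.7  1.2  1.6] tip via R [629.   83.   49.6]
```

```bash
python3 -m crank '[[-1,0,0,1,0],[-1,0,0,2,0],[-1,0,0,3,0],[-1,0,0,3,0],[-1,0,0,3,0]]'
python3 go.py 630 82 48
```

```text
time: 2.9
tool_pos: [0.6289, 0.083, 0.2271]
tool_rot: [3.141, -0.0, 1.3]
contact_force: [-4.7, -0.5, 15.5]
opening: 0.0003
grip_force: 7.9
2.9 [ 3.1407e+00 -2.0000e-04  1.2999e+00] tip [628.9  83.   49.1] F [-4.7 -0.5 15.5] shift [-0.7  1.3  1.1] tip via R [629.   83.   49.1]
```

Hard stop at 49.1 mm with 15 N, which matches "on". I'll retract and go above the bar.

```bash
python3 -m crank '[[-1,0,0,-20,0],[-1,0,0,-50,0],[-1,-37,1,-55,0],[-1,-75,2,-55,0],[-1,-112,3,-55,0],[-1,-150,4,-55,0],[-1,-187,5,-55,0],[-1,-225,6,-55,0],[-1,-262,7,-55,0],[-1,-298,7,-50,0],[-1,-298,7,-35,0],[-1,-298,7,-30,0]]'
python3 go.py 556 -206.4 46
python3 - <<'E'
from h import *
p,d=snap('side');p2,d2=snap('top')
a=cv2.resize(p[100:220,270:420],(600,480)); 
v,u=np.mgrid[180:220:3,346:376:3]
print(np.round(1000*world('top',np.c_[u.ravel(),v.ravel()],d2[180:220:3,346:376:3].ravel())[:,2]).reshape(u.shape).astype(int))
cv2.imwrite('pics/side3.png',a[:,:,::-1])
E
```

```text
time: 3.9
tool_pos: [0.5546, -0.2078, 0.2529]
tool_rot: [-3.138, -0.001, 1.296]
contact_force: [-1.0, -0.0, -0.4]
opening: 0.0
grip_force: 0.0
3.9 [-3.1381e+00 -8.0000e-04  1.2959e+00] tip [ 554.6 -207.8   74.9] F [-1.  -0.  -0.4] shift [ 1.7  1.1 28.9] tip via R [ 554.  -207.5   74.9]
[[12 12 11  9 14 13 14 11 13 12]
 [10 10 42 49 10 11 11 13 13 12]
 [12 11 43 50 48 49 49 15 12 11]
 [14 13 51 44 51 49 48 47 48 41]
 [10 43 54 52 49 50 48 49 49 41]
 [13 41 52 50 52 49 48 52 50 37]
 [13 45 47 50 47 47 50 45 43 14]
 [38 50 54 53 52 51 50 51 42 13]
 [40 53 57 56 55 53 53 51 40 12]
 [43 50 61 58 57 57 56 53 13 10]
 [40 50 61 65 60 63 50 42 11 11]
 [24 34 40 44 42 43 51 41 14 12]
 [ 9 11 11 10 28 38 42 40 14 13]
 [13 12 14 12 14 11 13 13 12 11]]
```

View pics/side3.png

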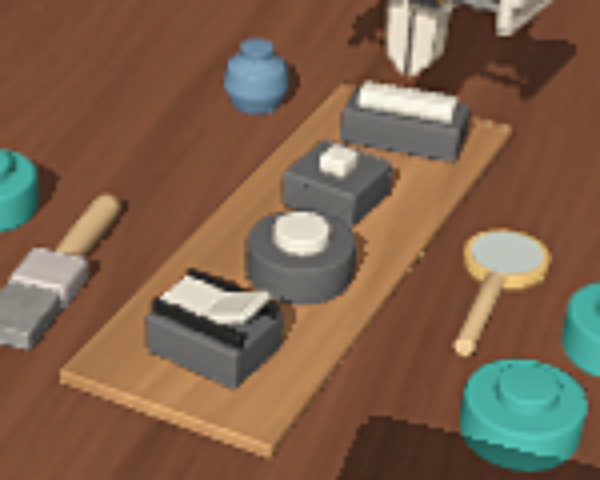

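The rocker at (215,300) is now over: its far wing is level at 49 mm and its near wing is up at about 62 mm. The fingers stand over the bar key at (410,75). I'll press the bar next.

```bash
python3 -m crank '[[-1,0,0,8,0],[-1,0,0,15,0],[-1,0,0,19,0],[-1,0,0,22,0],[-1,0,0,25,0],[-1,0,0,27,0],[-1,0,0,29,0],[-1,0,0,31,0],[-1,0,0,31,0]]'
python3 go.py 556 -206.4 46
```

```text
time: 4.75
tool_pos: [0.5561, -0.2057, 0.2251]
tool_rot: [3.141, -0.0, 1.3]
contact_force: [-3.0, 4.0, 10.6]
opening: 0.0003
grip_force: 4.9
4.75 [ 3.1409e+00 -4.0000e-04  1.2999e+00] tip [ 556.1 -205.7   47.1] F [-3.   4.  10.6] shift [-0.7  0.1  1.1] tip via R [ 556.2 -205.7   47.1]
```

The bar hit its stop at 47.1 mm (6 mm down). I'll add a slight extra press, retract, and go above the shutter key.

```bash
python3 -m crank '[[-1,0,0,1,0],[-1,0,0,1,0],[-1,0,0,-20,0],[-1,0,0,-50,0],[-1,37,-6,-55,0],[-1,75,-12,-55,0],[-1,112,-18,-55,0],[-1,150,-24,-55,0],[-1,180,-29,-55,0],[-1,197.5,-32,-50,0],[-1,197.5,-32,-40,0],[-1,197.5,-32,-30,0]]'
python3 -m crank '[[-1,0,0,0,0],[-1,0,0,0,0],[-1,0,0,0,0]]'
python3 go.py 578.2 -6.7 46
python3 - <<'E'
from h import *
p,d=snap('side')
cv2.imwrite('pics/side4.png',cv2.resize(p[100:220,270:420],(600,480))[:,:,::-1])
E
```

```text
time: 5.75
tool_pos: [0.5782, -0.0065, 0.2534]
tool_rot: [3.14, 0.0, 1.302]
contact_force: [0.7, 0.1, 0.3]
opening: 0.0001
grip_force: 0.0
time: 6.0
tool_pos: [0.5782, -0.0085, 0.2537]
tool_rot: [-3.142, 0.0, 1.298]
contact_force: [-0.8, 0.5, 0.9]
opening: 0.0001
grip_force: 0.0
6.0 [-3.1415e+00  1.0000e-04  1.2980e+00] tip [578.2  -8.5  75.7] F [-0.8  0.5  0.9] shift [ 1.7 -0.4 29.7] tip via R [578.1  -8.5  75.7]
```

View pics/side4.png

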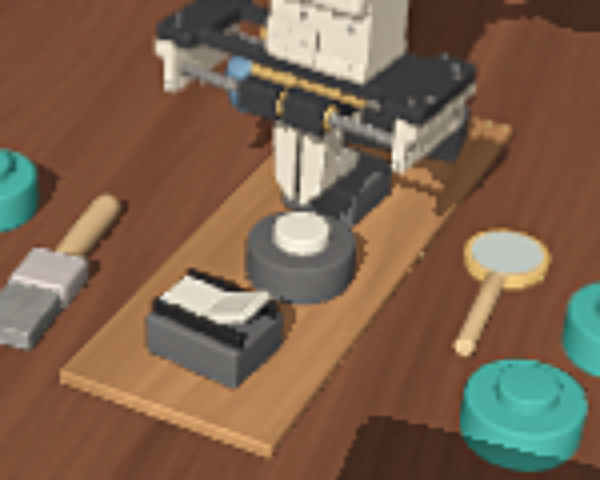

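The fingers are centred above the round key at (300,230) and the rocker is still on. Now I'll press, hold and release.

```bash
python3 -m crank '[[-1,1,0,10,0],[-1,1.5,0,18,0],[-1,1.5,0,22,0],[-1,1.5,0,26,0],[-1,1.5,0,30,0],[-1,1.5,0,33,0],[-1,1.5,0,33.5,0],[-1,1.5,0,33.5,0],[-1,1.5,0,33.5,0],[-1,1.5,0,33.5,0],[-1,1.5,0,33.5,0]]'
python3 go.py 578.2 -6.7 46
```

```text
time: 6.97
tool_pos: [0.5779, -0.0057, 0.2238]
tool_rot: [3.141, 0.0, 1.3]
contact_force: [-13.3, -1.1, 29.4]
opening: 0.0002
grip_force: 15.1
6.9667 [3.1411e+00 5.0000e-04 1.3004e+00] tip [577.9  -5.7  45.8] F [-13.3  -1.1  29.4] shift [-0.9  0.6 -0.2] tip via R [578.   -5.8  45.8]
```

Fully down at 45.8 mm, held for about 0.4 s so far. I'll hold one more row and release smoothly.

```bash
python3 -m crank '[[-1,0,0,-1.5,0],[-1,0,0,-3,0],[-1,0,0,-7,0],[-1,0,0,-12,0],[-1,0,0,-25,0],[-1,0,0,-50,0],[-1,0,0,-80,0],[-1,0,0,-115,0],[-1,0,0,-115,0]]'
python3 -m crank '[[-1,20,-30,0,0],[-1,40,-60,0,0],[-1,60,-90,0,0],[-1,80,-120,0,0],[-1,90,-150,0,0],[-1,90,-170,0,0],[-1,90,-170,0,0],[-1,90,-170,0,0]]'
python3 - <<'E'
from h import *
snap('top');p,d=snap('side')
o=np.zeros((600,600,3),np.uint8);q=load('top')[0]
o[:290]=cv2.resize(q[165:260,325:520],(600,290)); o[300:]=cv2.resize(p[115:215,270:470],(600,300))
cv2.imwrite('pics/f.png',o[:,:,::-1])
E
python3 m2.py; python3 m.py | head -16
```

```text
time: 7.72
tool_pos: [0.5801, -0.0057, 0.3422]
tool_rot: [3.129, -0.002, 1.3]
contact_force: [1.5, 0.3, -0.3]
opening: 0.0003
grip_force: 0.0
time: 8.38
tool_pos: [0.4385, 0.1271, 0.3357]
tool_rot: [3.14, -0.001, 1.301]
contact_force: [-0.3, -0.3, 0.3]
opening: 0.0004
grip_force: 0.0
V at bar [246 245 239] side [135 137 135]
[351 185  19  28 339] [360.  198.3] mean [606.3  88.6] rect [605.9, 88.6, 29.7, 59.8, 75.3] axis [-0.966  0.259]
[396 203  16  16 210] [403.5 210.5] mean [578.2  -7.3] rect [578.2, -7.4, 33.3, 34.0, 87.9] axis [-0.504  0.864]
[442 204  12  11  91] [447.6 208.9] mean [ 581.3 -105.5] rect [581.5, -105.4, 22.0, 20.5, 75.3] axis [0.241 0.971]
[488 205  11  32 281] [493.1 220.3] mean [ 555.2 -205. ] rect [554.8, -205.0, 19.9, 69.2, 89.8] axis [-1.    -0.009]
crease [[0.6063551  0.08892118 0.049     ]]
rocker box ((605.3410034179688, 89.66678619384766), (55.897010803222656, 70.13092803955078), 74.57522583007812)
[350 185  21  30 394] [360. 199.] mean [0.6046 0.0887 0.0523] med z 0.051 zmin/max 0.0397 0.0657
  rect 606.7 88.3 32.0 64.9 75.1 axis [-0.96   0.279]
[395 202
[... 386 characters left out ...]
 zmin/max 0.0391 0.0559
  rect 580.8 -106.2 24.0 23.0 78.2 axis [-0.76 -0.65]
[487 204  13  33 338] [492.8 220.1] mean [ 0.5564 -0.2071  0.0461] med z 0.0465 zmin/max 0.0383 0.0507
  rect 557.3 -208.3 73.5 23.2 1.7 axis [-1.    -0.013]
[395 230  29  28 512] [409.2 243.7] mean [0.4717 0.0806 0.5097] med z 0.512 zmin/max 0.4812 0.5208
  rect 472.5 79.7 30.1 15.7 7.4 axis [-0.973 -0.229]
[340 232   3   8  19] [341.1 235.6] mean [0.505  0.1375 0.2417] med z 0.2409 zmin/max 0.2383 0.2582
  rect 505.2 137.5 3.4 12.0 89.3 axis [-0.986  0.167]
[ 325  235   78   23 1405] [364.5 248.1] mean [0.4679 0.123  0.5057] med z 0.5068 zmin/max 0.4903 0.5168
  rect 469.6 124.8 23.0 72.5 1.0 axis [-0.042  0.999]
```

View pics/f.png

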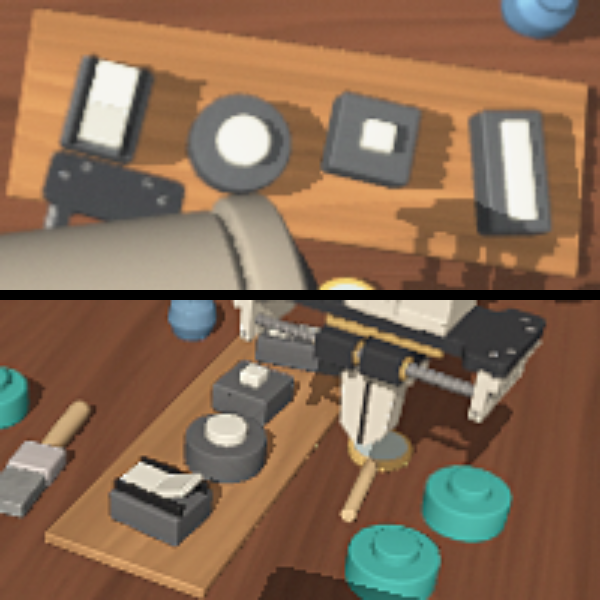

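The rocker is on, with its far wing level. The bar is down at 46.5 mm, the shutter key is back up at 51.6 mm and the puck hasn't moved. The wipe key is still up at 51 mm. The robot is clear, so I'm handing in.

```bash
python3 -c "
from cell import ticket;print(ticket.hand_in())"
```

```text
the job is handed in; nothing more can be done
None
```

The job is handed in: lamps switched on, turntable bar pressed and staying down, and the shutter key held fully down for about half a second and released; the wipe key, puck, pot and other things on the counter were left alone.

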